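# Rolling pin back into the crowded tool canister

## Robot

A 6-joint arm with a two-finger parallel gripper is mounted at the origin on the work surface. World frame = base frame: x ahead of the robot, y to its left, z up, the work surface at z = 0. Lengths are in mm, angles in rad, forces in N, time in s.
With the tool pointing down it reaches from about 300 to 775 mm from the base axis. Payload 14.6 kg.
Tool frame: the origin (TCP) lies where the fingers leave the gripper's body, on its centre line; the fingertips stand 97 mm ahead of it and the grasp point (between the pads) lies ahead of it (grip_depth is the z of the grasp point in the tool frame, in mm); z points along the fingers, y is the line along which they close (so a half turn about z gives the same grasp; the last joint's range is limited). The gripper opens to 94 mm and grips with 3 to 60 N. Pads are 16 mm wide; open, the fingers measure 119 mm over their backs; the gripper's body (75 mm by 177 mm) begins 78 mm behind the grasp point.
Start: joints at [-1.344, 0.3, 1.521, -0, 1.321, -0.067], TCP at [159.269, -526.425, 302.646] pointing down, gripper open.
Joint ranges: [-3.03, 3.03], [-0.79, 2.21], [0.23, 2.52], [-1.04, 4.18], [0, 3.07], [-2.55, 2.55]. Speed limits (rad/s): [2.22, 2.22, 2.57, 3.14, 3.14, 3.14].

## Interface

Orientations are given as [roll, pitch, yaw] about the fixed x, y, z axes, in that order (R = Rz(yaw) Ry(pitch) Rx(roll)).
In Python, from cell import read_state, camera, sign_off, regions_of, spot_point, grip_depth gives the robot as it stands. The module is installed in compiled form; this text tells all that it offers.
- The arm moves only by the tool send_rows, never from a script. Its argument "series" is a list of rows, each a list of 3 entries, a list of its own where there are three numbers: the shift along the world's x, y, z in mm, then the turn about the world's z in degrees, then the closure, from -1 (fully open) to 1 (shut), so that 0 is half open. A call has 1 to 12 rows; each row shifts and turns the commanded pose from where the row before left it; what a row does not reach is not made up. A row lasts 1/10 s, in which the tool goes at most 50 mm and 8.59 degrees, less where a joint would pass 70% of its speed; a pose out of reach is approached as far as the arm can. A call is refused whole if a number of a shift passes 50 or a number of a turn 8.59, either way. A call with a gripper value outside its range is refused whole. The fingers move at their own pace and stop on an object; "squeeze" is the grip in N (left out, the last holds). Time passes only in rows, so rows that do not move let the fingers close. It gives the time, the measured TCP pose, the force, the opening and the grip force at its end, in the units of the state.
- read_state(): the state, without advancing time (a new reading comes with each control period).
- camera(name): name is "scene" or "top" or "wrist"; returns a dict with "color" (400x640x3 uint8, blue, green, red), "fx", "fy", "cx", "cy" (pixels), "camera_from_world" (4x4, takes a point from world to camera coordinates). Camera axes: x right, y down, z forward; pixel columns grow to the right and rows downward; lengths in mm; the calibration is good to about 2 mm. A picture is of the moment at which its call begins. There is no depth.
- sign_off(): hands the job in; it is judged then, once.
Trained networks look in a picture, given as the dict that the camera call returned (one of the last four; its "shot" number tells which), for a name from the list of things; names that differ only in an ending like _2 or _b are one class to them, and where a whole thing is asked for, a point or a joint stands for the part that bears it (a point fixed in the world has none). Each returns a list of dicts, best first, with "confidence" (0 to 1); they miss things now and then, are a little off and sometimes report something else, mostly with a low value. They report only what shows in the picture. A call takes as long as a camera call. They do not tell look-alikes from the thing itself.
- regions_of(thing, picture): "mask" (400x640 bool, what is visible of it).
- spot_point(thing, picture): "point" ([x, y, z] in mm, in the coordinates of the camera as it stood for that picture, good to about 4 mm: a listed point, or the origin of a listed thing).
The state is a dict: "clock": time; "joints": joint angles; "qd": joint speeds; "effort": joint torques, N m; "eef_pos": TCP position; "eef_rot": TCP orientation; "wrist_force": force on the tool from outside, world axes, zero at the start; "moment": the same for the moment, N m; "finger_gap": finger opening in mm; "finger_force": force on a finger pad.
Only numpy, scipy, OpenCV 4.12 (cv2) and the standard library are available. Lean on these libraries where they do the work, as an engineer would, in place of code of your own. Each camera call takes 0.05 s, during which the arm holds its last target. There are 200 camera calls.

## Task

Take the rolling pin that is leaning in the smaller steel canister tier and stand it in the big deep steel tier among the four kitchen tools already there, gently nudging them aside, until its lower end rests on the bottom. Lower it in, do not drop it; all four tools stay in the big tier, the big tier stays upright where it is, and the mug and the coaster are left where they are.

Things in the scene. Friction and masses are not known exactly. Their poses are not given: they have to be found in the camera images.
- belan: Small pale wooden rolling pin, loose, about 0.12 kg, 200 mm long, round, the same at both ends. Origin at the centre of its lower end face, z axis along the pin to its upper end. Diameter 16 mm at the end faces, 21 mm at 5 mm from an end, 24 mm at 45 mm, 31 mm at 62 mm, 35 mm at the middle. Best held 20 to 30 mm from its upper end.
- belan_mid (a point): The middle of the rolling pin, on its axis, 100 mm from either end.
- tier: Smaller round open steel tier, fixed, 92 mm outside diameter, 3 mm wall, 90 mm high, inner floor 5 mm up. Origin at the centre of its underside, z up. Only the rolling pin is in it, leaning 36 degrees from vertical: lower end in the bottom corner away from the robot, resting about 111 mm from that end on the opposite rim, upper end sticking out on the robot's side.
- crock: Big deep round open steel tier, the tool holder, loose, 0.7 kg, 110 mm outside diameter, 3 mm wall, 115 mm high, inner floor 5 mm up. Origin at the centre of its underside, z up. Four short tools stand round its axis, 24 to 30 mm off it, free to slide or lean aside; the gap between them is narrower than the pin's middle, so a pin lowered along the axis pushes them outwards.
- muddler: Brown wooden muddler, loose, standing in the big tier, 146 mm tall, 28 mm in diameter at its foot, 26 mm at its rounded head; foot at the centre of its flat underside = origin, z axis up along the tool.
- pestle: Slim steel pestle, loose, standing in the big tier, 140 mm tall, 27 mm in diameter at its foot, 25 mm at its rounded head; foot at the centre of its flat underside = origin, z axis up along the tool.
- dipper: Pale wooden dipper with a fat head at its top, loose, standing in the big tier, 146 mm tall, 24 mm in diameter at its foot, 30 mm at its head; foot at the centre of its flat underside = origin, z axis up along the tool.
- reamer: Dark wooden lemon reamer, pointed at its top, loose, standing in the big tier, 148 mm tall, 26 mm in diameter at its foot, 31 mm at its head; foot at the centre of its flat underside = origin, z axis up along the tool.
- mug: White ceramic mug between the two tiers, 80 mm in diameter, 92 mm high, handle reaching 37 mm out to its +y side; origin at the centre of its underside. Bystander.
- coaster: Round bamboo coaster, 100 mm in diameter, 10 mm thick, on the robot's side of the mug; origin at the centre of its underside. Bystander. (Farther back, 0.75 m and more ahead of the base, stand a milk pan, a tray of tumblers and a closed canister up to 185 mm tall.)
Things that resemble listed ones, but are neither listed nor needed, are in the scene too. Leave any purple look-alike of the pestle alone. What is shaped like the belan but purple is not meant.

How it is judged (in metres and radians):
On the way, in this order (a step that is already met when the one before it is completed fails the run):
1. the rolling pin is lifted out of the smaller tier: its middle more than 190 mm above the shelf (height (world z) of belan_mid above 0.19 m), for 0.1 s.
2. the rolling pin, still in the fingers, is lowered among the tools: its middle less than 160 mm above the underside of the big tier and within 45 mm of its axis (z of belan_mid in the frame of crock below 0.16 m and horizontal distance between belan_mid and crock below 0.045 m and contact force between the fingers and belan above 0.5 N), for 0.1 s.
At the end, for the whole second after the job is handed in: Pin released in the big tier, on its bottom (its middle 70 to 114 mm above the tier's underside, within 50 mm of its axis, leaning under 37 deg); four tools' feet within 56 mm of the axis, under 30 mm up; tier within 3.4 deg of upright and 30 mm of its start; all under 30 mm/s (z of belan_mid in the frame of crock between 0.07 and 0.114 m and horizontal distance between belan_mid and crock below 0.05 m and angle between the z axis of belan and the z axis of crock, either way round below 0.65 rad and angle between crock's own z axis and vertical below 0.06 rad and distance of crock from where it was at the start of the episode below 0.03 m and horizontal distance between each of muddler, pestle, dipper, reamer and crock below 0.056 m and z of each of muddler, pestle, dipper, reamer in the frame of crock below 0.03 m and linear speed of each of belan, crock, muddler, pestle, dipper, reamer below 0.03 m/s); the robot touches nothing.
It fails at once if the big tier is shoved more than 40 mm or tipped more than 11 degrees (distance of crock from where it was at the start of the episode above 0.04 m or angle between crock's own z axis and vertical above 0.2 rad).
It fails at once if the rolling pin is dropped into the big tier (faster than 0.5 m/s inside it) (horizontal distance between belan_mid and crock below 0.05 m and z of belan_mid in the frame of crock below 0.2 m and linear speed of belan above 0.5 m/s).
It fails at once if a tool, or the big tier, is pressed by the rolling pin with more than 25 N (contact force between belan and muddler above 25 N or contact force between belan and pestle above 25 N or contact force between belan and dipper above 25 N or contact force between belan and reamer above 25 N or contact force between belan and crock above 25 N).
It fails at once if the mug or the coaster is moved more than 30 mm (distance of any of mug, coaster from where it was at the start of the episode above 0.03 m).
It also fails if it takes over 48 s, if anything falls off the work surface, if the arm or the gripper's body presses on something with over 40 N, if the wrist force passes 120 N, or if a joint passes its speed limit or range.

## Working session

There is one attempt and no reset: what is moved stays moved. The work goes in short steps, Python scripts to look and compute and a tool call to move; the robot and the scene stay as the last step left them, time stands still between calls to the robot, and variables do not carry over. Pictures are saved under pics/ and viewed, at most 11 in all, crops included, and the job is handed in when it is done.

Besides the shell and the picture viewer there is one more tool, called after "Call:" as name(argument=value, ...) on one line, values as JSON. send_rows: Moves the arm, as the interface text tells. Its arguments: {"type":"object","properties":{"series":{"type":"array"},"squeeze":{"type":"number"}},"required":["series"]}

```bash
mkdir -p pics; cat > h.py <<'E'
import numpy as np, cv2
from cell import *
def w(pic,p): 
    T=np.linalg.inv(np.array(pic["camera_from_world"])); return T[:3,:3]@np.array(p)+T[:3,3]
def px(pic,P):
    T=np.array(pic["camera_from_world"]); c=T[:3,:3]@np.array(P)+T[:3,3]
    return pic["fx"]*c[0]/c[2]+pic["cx"], pic["fy"]*c[1]/c[2]+pic["cy"]
E
python3 - <<'E'
from h import *
print(read_state(), grip_depth)
ims=[]
for n in ["scene","top"]:
    p=camera(n); ims.append(p["color"]); cv2.imwrite(f"pics/{n}0.png",p["color"])
    print(n,np.round(np.linalg.inv(np.array(p["camera_from_world"]))[:3,3]))
    for t in ["belan","belan_mid","tier","crock","muddler","pestle","dipper","reamer","mug","coaster"]:
        for d in spot_point(t,p)[:3]:
            P=w(p,d["point"]); print(t,round(d["confidence"],2),np.round(P),np.round(px(p,P)))
E
```

```text
{'clock': 0.0, 'joints': array([-1.34357375e+00,  3.00476801e-01,  1.52157911e+00,  7.75010582e-06,
        1.32071411e+00, -6.66093969e-02]), 'qd': array([-0.00041651,  0.00155906,  0.00081126,  0.00093694,  0.00036971,
        0.00045542]), 'effort': array([-4.04306365e-04, -5.31810558e+01, -3.52739882e+01,  7.07698544e-02,
        2.44465366e-02, -2.07552062e-04]), 'eef_pos': array([ 159.25132616, -526.28116917,  302.08397646]), 'eef_rot': array([-3.14041840e+00, -8.58553642e-05,  2.93829996e-01]), 'wrist_force': array([ 0.34956157,  0.45242522, -0.22828344]), 'moment': array([ 0.00357201,  0.04903186, -0.00394847]), 'finger_force': 0.0, 'finger_gap': 93.94135320756759} 78.39999999999999
scene [ 911. -246.  547.]
belan 0.88 [531. 299.  16.] [393. 159.]
belan_mid 0.98 [432. 308.  20.] [365. 136.]
belan_mid 0.56 [629. 190.  89.] [400. 179.]
tier 0.63 [645. 175.   4.] [395. 218.]
crock 0.96 [ 624. -195.   -2.] [226. 333.]
muddler 0.93 [ 644. -174.    1.] [244. 333.]
pestle 0.9 [651. -77.   5.] [296. 296.]
dipper 0.63 [ 606. -219.    3.] [205. 333.]
reamer 0.97 [ 600. -180.    3.] [225. 315.]
reamer 0.4 [ 609. -220.    2.] [205. 335.]
mug 0.82 [582.   8.  -0.] [309. 245.]
mug 0.3 [ 603. -180.   10.] [225. 314.]
coaster 0.63 [440.  17.   5.] [268. 200.]
top [389.  49. 941.]
belan 0.98 [532. 298.  16.] [217. 223.]
belan 0.85 [679. 150.   4.] [291. 151.]
belan_mid 0.65 [630. 188.  93.] [266. 163.]
belan_mid 0.61 [432. 306.  13.] [212. 273.]
belan_mid 0.54 [ 642. -174.    2.] [449. 164.]
tier 0.91 [647. 172.  -0.] [281. 167.]
crock 0.93 [ 626. -199.   -2.] [461. 172.]
muddler 0.83 [ 639. -171.    3.] [448. 165.]
muddler 0.51 [ 608. -223.    6.] [475. 179.]
pestle 0.87 [ 646. -215.    6.] [469. 161.]
pestle 0.69 [652. -84.  -0.] [404. 161.]
reamer 0.64 [ 606. -181.    3.] [454. 180.]
mug 0.69 [581.   4.   1.] [363. 196.]
```

View pics/scene0.png

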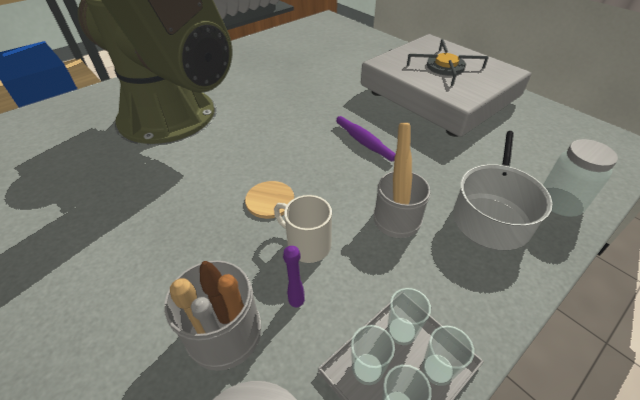

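View pics/top0.png

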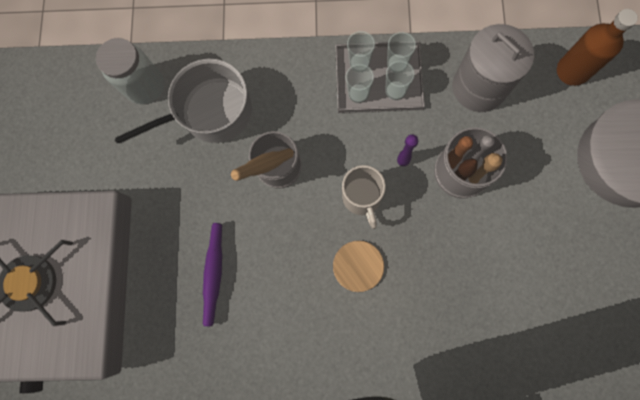

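The candidates for the pin are the wooden pin leaning in the small tier (scene ~(403,165), top ~(265,163)) and the purple pin lying flat (scene (365,136), top (212,273)). I choose the wooden one. For the pestle, the steel one is in the crock at top (488,142), and the purple one at top (408,150) must be left alone. Next I check the pin in a close crop and fit its axis.

```bash
cat > fit.py <<'E'
from h import *
def fit(pics,sel,thing="belan"):
    """axis line of the wooden pin from masks in several views; sel=(u,v) expected world point"""
    N=[];Dd=[];tips=[];ms=[]
    for p in pics:
        u,v=px(p,sel); best=None
        for d in regions_of(thing,p):
            m=d["mask"].astype(np.uint8); ys,xs=np.nonzero(m)
            if len(xs) and np.hypot(xs.mean()-u,ys.mean()-v)<45 and (best is None): best=m
        if best is None: print("no mask"); continue
        ys,xs=np.nonzero(best); pts=np.c_[xs,ys].astype(np.float32)
        vx,vy,x0,y0=cv2.fitLine(pts,cv2.DIST_HUBER,0,.01,.01).ravel()
        T=np.array(p["camera_from_world"]);R=T[:3,:3];C=-R.T@T[:3,3]
        ray=lambda a,b:R.T@np.array([(a-p["cx"])/p["fx"],(b-p["cy"])/p["fy"],1])
        n=np.cross(ray(x0,y0),ray(x0+80*vx,y0+80*vy));n/=np.linalg.norm(n)
        N.append(n);Dd.append(n@C)
        t=(pts-[x0,y0])@[vx,vy]
        tips.append([(C,ray(x0+q*vx,y0+q*vy)) for q in (t.min(),t.max())]); ms.append(best)
    d=np.cross(N[0],N[1]);d/=np.linalg.norm(d); d*=np.sign(d[2])
    P0=np.linalg.lstsq(np.array(N+[[0,0,1]]),np.array(Dd+[sel[2]]),rcond=None)[0]
    out=[]
    for tp in tips:
        for C,r in tp:
            A=np.c_[d,-r]; s=np.linalg.lstsq(A,C-P0,rcond=None)[0]; out.append(P0+s[0]*d)
    return P0,d,out,ms
E
python3 - <<'E'
from fit import *
a=camera("scene");b=camera("top")
P0,d,o,ms=fit([a,b],(622,195,105))
print("P",P0.round(1),"d",d.round(3),"lean",np.degrees(np.arccos(d[2])).round(1)); print(np.round(o,1))
for t in ["tier","crock"]:
  for p in (a,b):
    m=regions_of(t,p)[0]; ys,xs=np.nonzero(m["mask"]); print(t,m["confidence"],xs.min(),xs.max(),ys.min(),ys.max())
i=a["color"].copy(); c=cv2.findContours(ms[0],0,1)[0]; cv2.drawContours(i,c,-1,(0,255,0),1)
j=b["color"].copy(); c=cv2.findContours(ms[1],0,1)[0]; cv2.drawContours(j,c,-1,(0,255,0),1)
x=cv2.resize(i[100:250,340:440],None,fx=4,fy=4); y=cv2.resize(j[120:210,220:310],(400,400)); 
y=cv2.copyMakeBorder(y,0,200,0,0,0)
cv2.imwrite("pics/crop1.png",np.hstack([x,y]))
E
```

```text
P [621.6 202.3 105. ] d [-0.432  0.392  0.812] lean 35.7
[[650.5 176.1  50.7]
 [588.  232.7 168.2]
 [586.  234.5 171.8]
 [681.  148.4  -6.7]]
tier 0.65 374 429 171 237
tier 0.66 248 300 132 189
crock 0.84 165 260 262 369
crock 0.57 434 506 128 199
```

View pics/crop1.png

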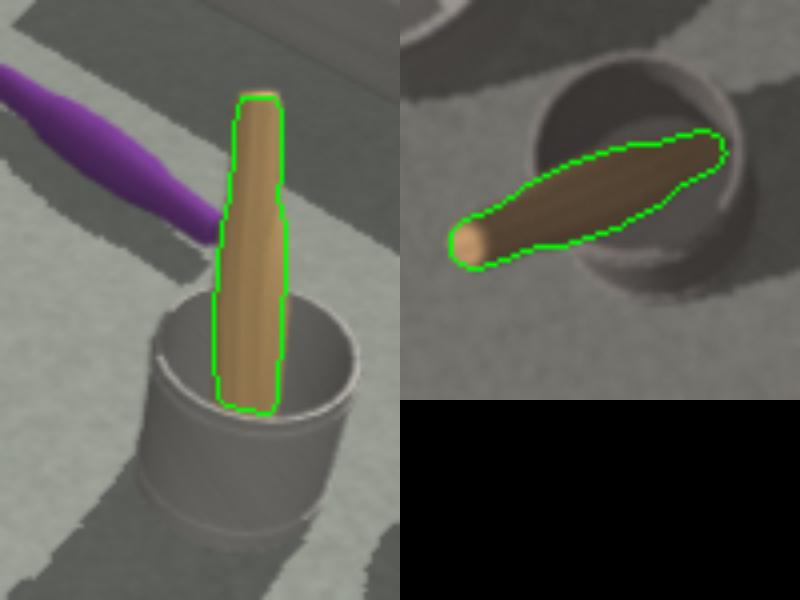

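The mask sits on the pale wooden pin (tip at scene (260,95) and top (467,245) of the crop), and its 35.7° lean matches the description. Now I move over it.

Call:
send_rows(series=[[[24,41,0],6.65,-1],[[24,41,0],6.65,-1],[[24,41,0],6.65,-1],[[24,41,0],6.65,-1],[[24,41,0],6.65,-1],[[24,41,0],6.65,-1],[[24,41,0],6.65,-1],[[24,41,0],6.65,-1],[[24,41,0],6.65,-1]], squeeze=10)

```text
clock: 2.4
eef_pos: [375.8, -155.6, 303.0]
eef_rot: [3.141, 0.0, 1.343]
wrist_force: [0.2, -0.5, 0.7]
finger_gap: 94.3
finger_force: 0.0
```

Call:
send_rows(series=[[[24,41,0],6.65,-1],[[24,41,0],6.65,-1],[[24,41,0],6.65,-1],[[24,41,0],6.65,-1],[[24,41,0],6.65,-1],[[24,41,0],6.65,-1],[[24,41,0],6.65,-1],[[24,41,0],6.65,-1],[[30,53,0],6.65,-1],[[0,0,0],0,-1],[[0,0,0],0,-1],[[0,0,0],0,-1]])

```text
out of range: row 9 has 53, outside -50 to 50
```

Call:
send_rows(series=[[[24,41,0],6.65,-1],[[24,41,0],6.65,-1],[[24,41,0],6.65,-1],[[24,41,0],6.65,-1],[[24,41,0],6.65,-1],[[24,41,0],6.65,-1],[[24,41,0],6.65,-1],[[24,41,0],6.65,-1],[[24,41,0],6.65,-1],[[5,11,0],0,-1],[[0,0,0],0,-1],[[0,0,0],0,-1]])

```text
clock: 3.6
eef_pos: [595.9, 221.7, 302.6]
eef_rot: [-3.141, -0.0, 2.381]
wrist_force: [-0.4, -0.7, 0.1]
finger_gap: 94.2
finger_force: 0.0
```

```bash
python3 - <<'E'
from fit import *
s=read_state(); print(s["eef_pos"],s["eef_rot"],s["joints"])
p=camera("wrist"); a=camera("scene")
g=np.array([597,224,150.]); 
try:
    P0,d,o,ms=fit([a,p],(605,215,135)); print(P0,d,np.round(o,1))
except Exception as e: print(e)
i=p["color"].copy()
for q in (g,g+[-10.8,9.8,20.3],s["eef_pos"]-[0,0,97]):
    cv2.drawMarker(i,tuple(int(v) for v in px(p,q)),(0,0,255),0,14,1)
cv2.imwrite("pics/w1.png",i)
E
```

```text
[595.93975621 221.65732772 302.56554295] [-3.14108871e+00 -1.75759422e-05  2.38134633e+00] [ 2.98559006e-01  4.94720967e-01  1.25188208e+00 -2.35171950e-04
  1.39543754e+00 -5.11949927e-01]
[650.69236695 175.8772073  135.        ] [ 0.66630019 -0.54630195  0.50754136] [[-515.9 1132.4 -753.6]
 [ 576.8  236.5   78.7]
 [ 598.6  218.6   95.3]
 [ 637.7  186.5  125.1]]
```

View pics/w1.png

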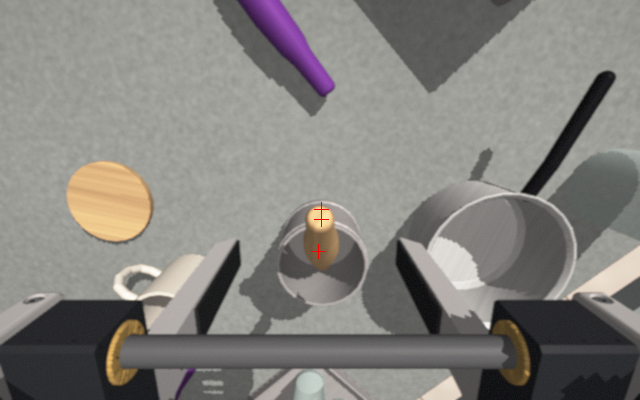

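The wrist picture shows the pin tip at (320,215), centred between the fingers and on my projected markers. I descend and grip lightly.

Call:
send_rows(series=[[[1,2,-20],0,-0.5],[[0,0,-20],0,-0.2],[[0,0,-20],0,-0.1],[[0,0,-13],0,-0.1],[[0,0,0],0,-0.1],[[0,0,0],0,1],[[0,0,0],0,1],[[0,0,0],0,1],[[0,0,0],0,1],[[0,0,0],0,1],[[0,0,0],0,1]], squeeze=8)

```text
clock: 4.9
eef_pos: [597.3, 224.7, 230.0]
eef_rot: [3.141, 0.0, 2.383]
wrist_force: [0.3, 1.6, 1.7]
finger_gap: 22.3
finger_force: 8.0
```

Call:
send_rows(series=[[[5.5,-5.3,5.5],0,1],[[5.5,-5.3,5.5],0,1],[[5,-4.8,4],0,1],[[5,-4.8,4],0,1],[[5,-4.8,3.2],0,1],[[5,-4.8,3.2],0,1],[[5.4,-5.2,2.5],0,1],[[5.4,-5.2,2.5],0,1],[[0,0,0],0,1],[[0,0,0],0,1]], squeeze=6)

```text
clock: 5.9
eef_pos: [639.1, 184.3, 259.9]
eef_rot: [-3.141, -0.0, 2.383]
wrist_force: [-0.3, -0.5, -1.0]
finger_gap: 22.4
finger_force: 5.9
```

```bash
python3 - <<'E'
from h import *
a=camera("scene");b=camera("top")
for p in (a,b):
    for d in spot_point("belan",p)[:3]+spot_point("belan_mid",p)[:3]: print(d["confidence"],w(p,d["point"]).round())
cv2.imwrite("pics/s2.png",np.hstack([cv2.resize(a["color"][50:270,300:500],(400,440)),cv2.resize(b["color"][80:220,200:330],(400,440))]))
E
```

```text
0.82 [534. 298.  19.]
0.84 [432. 309.  23.]
0.82 [654. 167. 108.]
```

View pics/s2.png

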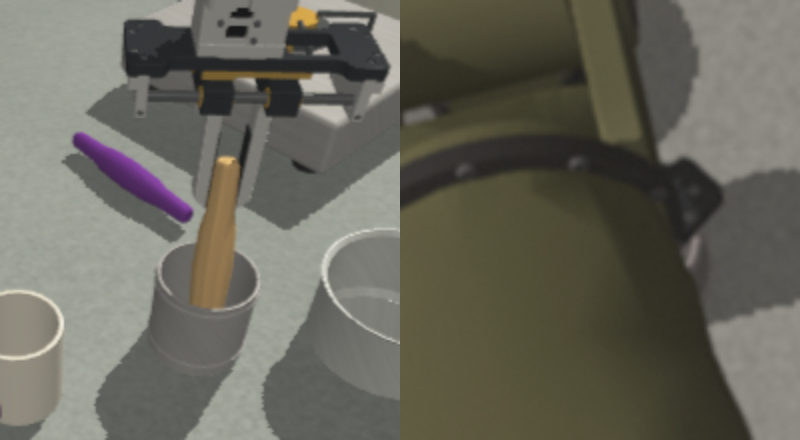

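The pin is held at about 15° lean, with its lower end still in the tier at crop (210,300). I straighten it a bit more and lift.

Call:
send_rows(series=[[[5,-5,2],0,1],[[5,-5,2],0,1],[[0,0,10],0,1],[[0,0,16],0,1],[[0,0,20],0,1],[[0,0,20],0,1],[[0,0,20],0,1],[[0,0,20],0,1],[[0,0,20],0,1],[[0,0,20],0,1],[[0,0,10],0,1],[[0,0,0],0,1]])

```text
clock: 7.4
eef_pos: [649.1, 174.3, 421.8]
eef_rot: [3.139, 0.002, 2.383]
wrist_force: [-0.4, -0.3, -1.0]
finger_gap: 22.4
finger_force: 5.9
```

```bash
python3 - <<'E'
from h import *
print(read_state()["eef_pos"],read_state()["finger_gap"])
a=camera("scene");b=camera("top");c=camera("wrist")
for p in (a,b,c):
    for d in spot_point("belan",p)[:3]+spot_point("belan_mid",p)[:3]: print(d["confidence"],w(p,d["point"]).round())
cv2.imwrite("pics/s3.png",np.hstack([cv2.resize(a["color"][0:240,300:500],(400,480)),cv2.resize(c["color"][100:400,195:445],(400,480))]))
E
```

```text
[649.07856899 174.29301085 421.76220258] 22.447052965733427
0.95 [673. 155. 168.]
0.68 [530. 298.  17.]
0.62 [440.  16.   3.]
0.73 [660. 162. 269.]
0.61 [430. 307.  19.]
0.38 [ 602. -180.    4.]
0.75 [536. 296.  17.]
0.6 [670. 152. 170.]
0.21 [645. 175.   6.]
0.65 [661. 160. 265.]
```

View pics/s3.png

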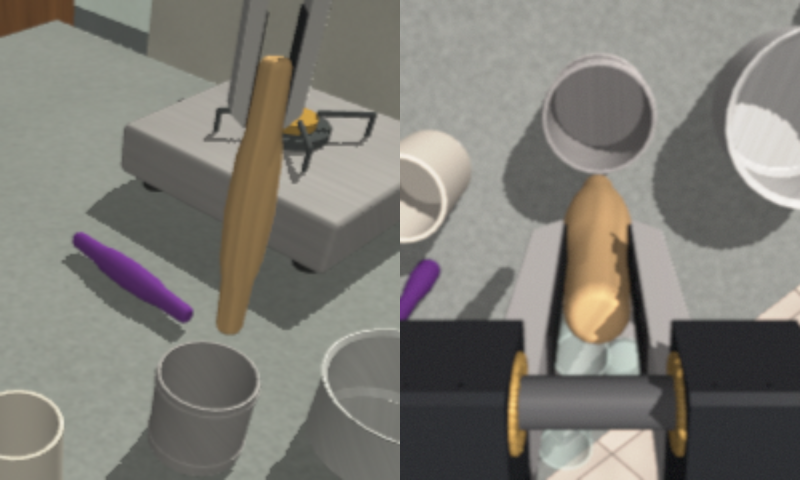

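The pin is clear of the tier, with its lower end at crop (230,325), about 10° lean, and lower end ~(672,154,169). Now I locate the gap between the tool heads.

```bash
python3 - <<'E'
from h import *
b=camera("top");a=camera("scene")
def back(p,u,v,z):
    T=np.array(p["camera_from_world"]);R=T[:3,:3];C=-R.T@T[:3,3]
    r=R.T@np.array([(u-p["cx"])/p["fx"],(v-p["cy"])/p["fy"],1]); return (C+r*(z-C[2])/r[2]).round(1)
for p in (a,b):
  for t in ["crock","muddler","pestle","dipper","reamer"]:
    for d in spot_point(t,p)[:1]: print(t,round(d["confidence"],2),w(p,d["point"]).round())
x0,y0=425,118; k=7
i=cv2.resize(b["color"][y0:y0+84,x0:x0+100],None,fx=k,fy=k,interpolation=cv2.INTER_CUBIC)
C=np.array([625,-197.,0])
th=np.linspace(0,2*np.pi,60)
for z,r,col in ((115,55,(0,0,255)),(145,10,(0,255,0)),(145,27,(255,0,0))):
    pts=np.array([px(b,C+[r*np.cos(t),r*np.sin(t),z]) for t in th]); cv2.polylines(i,[((pts-[x0,y0])*k+k/2).astype(int)],True,col,1)
cv2.imwrite("pics/c4.png",i)
for u,v in ((463,143),(488,142),(466,168),(493,161)): print(u,v,back(b,u,v,145))
E
```

```text
crock 0.59 [ 625. -194.   -1.]
muddler 0.56 [ 642. -172.   -0.]
pestle 0.88 [653. -83.   4.]
dipper 0.94 [ 611. -219.   -1.]
reamer 0.87 [ 597. -184.    6.]
crock 0.98 [ 624. -200.   -1.]
muddler 0.81 [ 644. -173.    0.]
pestle 0.82 [650. -81.  -0.]
dipper 0.8 [ 607. -218.    3.]
reamer 0.87 [ 608. -183.    3.]
463 143 [ 640.3 -167.6  145. ]
488 142 [ 640.7 -211.3  145. ]
466 168 [ 595.  -169.2  145. ]
493 161 [ 606.  -216.8  145. ]
```

View pics/c4.png

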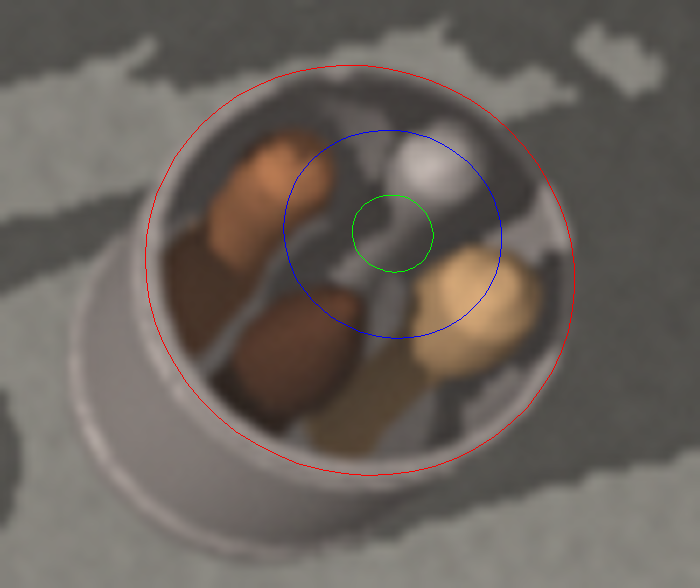

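The crop shows the four heads at (290,168), (432,165), (478,308) and (300,350), with the gap centre at ~(386,240), which is world (623,-195). I turn by -40° so that the lean falls between two tools, and go there.

Call:
send_rows(series=[[[-1,-15,0],-3,1],[[-3,-30,0],-4,1],[[-3,-32,0],-4,1],[[-3,-32,0],-4,1],[[-3,-32,0],-4,1],[[-3,-32,0],-4,1],[[-3,-32,0],-4,1],[[-3,-32,0],-4,1],[[-3,-32,0],-4,1],[[-3,-32,0],-3,1],[[-2,-28,0],-2,1],[[-1,-10,0],0,1]])

```text
clock: 9.65
eef_pos: [617.7, -166.9, 419.9]
eef_rot: [-3.141, 0.0, 1.682]
wrist_force: [-0.5, 1.3, -1.6]
finger_gap: 22.3
finger_force: 5.9
```

Call:
send_rows(series=[[[0,0,0],0,1],[[0,0,0],0,1],[[0,0,0],0,1]])

```text
clock: 9.95
eef_pos: [618.3, -163.3, 420.2]
eef_rot: [3.141, -0.0, 1.687]
wrist_force: [1.2, 0.2, -0.5]
finger_gap: 22.5
finger_force: 5.9
```

```bash
python3 - <<'E'
from h import *
s=read_state();print(s["eef_pos"],s["eef_rot"],s["finger_gap"])
a=camera("scene");c=camera("wrist")
for p in (a,c):
    for t in ["belan","belan_mid","crock"]:
        for d in spot_point(t,p)[:2]: print(t,round(d["confidence"],2),w(p,d["point"]).round())
for p in (a,c):
    for q in ([623,-195,160],):
        cv2.drawMarker(p["color"],tuple(int(v) for v in px(p,q)),(0,0,255),0,14,1)
cv2.imwrite("pics/s5.png",np.hstack([cv2.resize(a["color"][90:390,110:360],(400,480)),cv2.resize(c["color"][100:400,195:445],(400,480))]))
E
```

```text
[ 618.27786906 -163.29674247  420.17543558] [ 3.14141918e+00 -9.79072989e-05  1.68671939e+00] 22.45111564299222
belan 0.7 [ 626. -193.  169.]
belan 0.68 [536. 298.  16.]
belan_mid 0.96 [ 615. -181.  265.]
belan_mid 0.85 [432. 307.  20.]
crock 0.78 [ 626. -194.   -2.]
belan 0.62 [ 622. -196.  171.]
belan_mid 0.63 [ 621. -179.  266.]
```

View pics/s5.png

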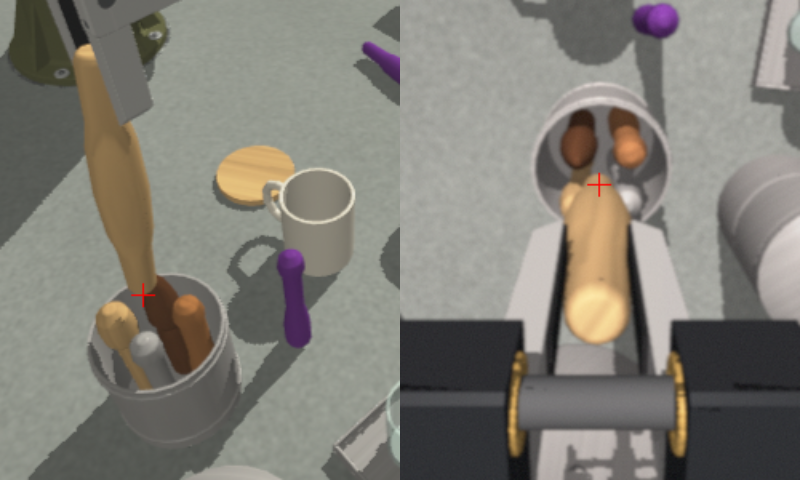

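The lower end is at (624,-194,170), on the marked gap centre in both views. I start lowering.

Call:
send_rows(series=[[[0,0,-6],0,1],[[0,0,-8],0,1],[[0,0,-8],0,1],[[0,0,-8],0,1],[[0,0,-8],0,1],[[0,0,-8],0,1],[[0,0,-8],0,1],[[0,0,-8],0,1]])

```text
clock: 11.15
eef_pos: [618.1, -164.6, 357.4]
eef_rot: [-3.142, -0.0, 1.685]
wrist_force: [-0.5, 0.1, -1.2]
finger_gap: 22.4
finger_force: 5.9
```

```bash
cat > chk.py <<'E'
from h import *
import sys
s=read_state();print(s["clock"],s["eef_pos"].round(1),s["wrist_force"].round(1),s["finger_gap"],s["finger_force"])
a=camera("scene")
for t in ["belan","belan_mid","crock","muddler","pestle","dipper","reamer"]:
    for d in spot_point(t,a)[:2]:
        P=w(a,d["point"])
        if P[1]<-120: print(t,round(d["confidence"],2),P.round())
if len(sys.argv)>1: cv2.imwrite(sys.argv[1],cv2.resize(a["color"][90:390,110:360],(500,600)))
E
python3 chk.py
```

```text
11.15 [ 618.1 -164.6  357.4] [-0.5  0.1 -1.2] 22.435136904978815 5.87329740577843
belan 0.63 [ 625. -196.  105.]
belan_mid 0.7 [ 616. -183.  203.]
crock 0.59 [ 624. -194.   -2.]
muddler 0.76 [ 644. -173.    4.]
reamer 0.63 [ 602. -184.    8.]
```

Call:
send_rows(series=[[[0,-1,-5],0,1],[[0,-1,-5],0,1],[[0,-1.5,-5],0,1],[[0,-1.5,-5],0,1],[[0,-1.5,-5],0,1],[[0,-1.5,-5],0,1],[[0,-1.5,-5],0,1],[[0,-1.5,-5],0,1],[[0,0,0],0,1]])

```text
clock: 12.45
eef_pos: [617.9, -175.8, 317.1]
eef_rot: [-3.14, -0.0, 1.685]
wrist_force: [0.2, 0.9, -0.5]
finger_gap: 22.2
finger_force: 5.9
```

```bash
python3 chk.py pics/s6.png
```

```text
12.45 [ 617.9 -175.8  317.1] [ 0.2  0.9 -0.5] 22.236095829683183 5.880585799750406
belan 0.6 [ 622. -206.   64.]
belan_mid 0.85 [ 618. -197.  164.]
crock 0.66 [ 626. -197.   -2.]
muddler 0.83 [ 641. -175.    6.]
dipper 0.92 [ 604. -218.    2.]
reamer 0.83 [ 599. -183.    7.]
```

View pics/s6.png

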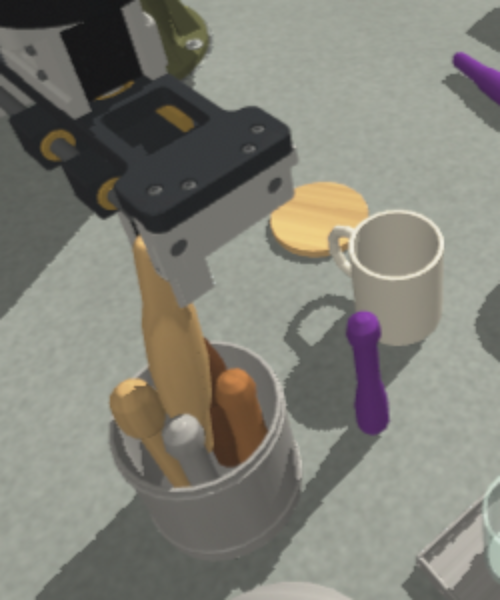

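The pin is sinking between the heads at (180,400), with the tools yielding and no notable force. I continue.

Call:
send_rows(series=[[[0,-0.5,-4],0,1],[[0,-1,-4],0,1],[[0,-1,-4],0,1],[[0,-1,-4],0,1],[[0,-1,-4],0,1],[[0,-1,-4],0,1],[[0,-1,-4],0,1],[[0,-1,-4],0,1],[[0,0,0],0,1]])

```text
clock: 13.75
eef_pos: [618.0, -183.2, 285.3]
eef_rot: [-3.141, -0.0, 1.685]
wrist_force: [0.1, 0.7, -1.0]
finger_gap: 22.3
finger_force: 5.9
```

```bash
python3 chk.py
```

```text
13.75 [ 618.  -183.2  285.3] [ 0.1  0.7 -1. ] 22.32533162543085 5.890116085647605
belan 0.82 [ 622. -209.   33.]
belan_mid 0.64 [ 618. -198.  130.]
crock 0.95 [ 627. -196.    1.]
muddler 0.96 [ 643. -176.    0.]
dipper 0.97 [ 603. -216.    1.]
reamer 0.59 [ 603. -182.    4.]
```

Call:
send_rows(series=[[[0,-1,-4],0,1],[[0,-1,-4],0,1],[[0,-1,-4],0,1],[[0,-1,-4],0,1],[[0,0,-3],0,1],[[0,0,-2],0,1],[[0,0,-2],0,1],[[0,0,0],0,1]])

```text
clock: 14.95
eef_pos: [618.0, -187.1, 262.8]
eef_rot: [-3.141, -0.0, 1.685]
wrist_force: [0.3, 0.2, -0.7]
finger_gap: 22.0
finger_force: 5.9
```

Call:
send_rows(series=[[[0,0,-1.5],0,1],[[0,0,-1.5],0,1],[[0,0,0],0,1]])

```text
clock: 15.25
eef_pos: [618.0, -187.1, 259.8]
eef_rot: [-3.141, -0.0, 1.685]
wrist_force: [0.3, 0.3, -0.8]
finger_gap: 22.2
finger_force: 5.9
```

```bash
python3 chk.py
```

```text
15.25 [ 618.  -187.1  259.8] [ 0.3  0.3 -0.8] 22.169492237311296 5.8904579247609945
belan 0.89 [ 625. -205.    4.]
belan_mid 0.95 [ 618. -199.  104.]
crock 0.96 [ 623. -196.   -1.]
muddler 0.69 [ 643. -173.    4.]
dipper 0.62 [ 603. -219.    0.]
dipper 0.62 [ 602. -181.    6.]
reamer 0.65 [ 602. -184.    4.]
```

Call:
send_rows(series=[[[0,0,-1.5],0,1],[[0,0,-1],0,1],[[0,0,0],0,1]])

```text
clock: 15.95
eef_pos: [618.4, -187.2, 258.6]
eef_rot: [3.14, 0.001, 1.685]
wrist_force: [0.9, 0.2, 5.7]
finger_gap: 22.2
finger_force: 6.0
```

Call:
send_rows(series=[[[0,0,-1],0,1],[[0,0,-1],0,1],[[0,0,0],0,1]])

```text
clock: 16.25
eef_pos: [618.5, -187.3, 257.0]
eef_rot: [3.139, 0.001, 1.685]
wrist_force: [-0.3, -0.8, 8.8]
finger_gap: 21.6
finger_force: 6.1
```

The lower end has reached the floor (force 6–9 N). I release gently and go up.

Call:
send_rows(series=[[[0,0,0.5],0,0.45],[[0,0,0],0,0.3],[[0,0,0],0,0.2],[[0,0,0],0,0.1],[[0,0,0],0,0.1],[[0,0,0],0,0.1]])

```text
clock: 16.85
eef_pos: [618.1, -187.1, 256.0]
eef_rot: [-3.141, -0.0, 1.685]
wrist_force: [-0.4, -0.5, 0.8]
finger_gap: 41.9
finger_force: 0.0
```

```bash
python3 chk.py pics/s7.png
```

```text
16.85 [ 618.1 -187.1  256. ] [-0.4 -0.5  0.8] 41.90106860843792 0.0
belan 0.96 [ 627. -204.    7.]
belan_mid 0.79 [ 619. -202.  103.]
crock 0.75 [ 624. -194.   -1.]
crock 0.15 [ 626. -204.    6.]
muddler 0.79 [ 641. -176.    4.]
pestle 0.4 [ 624. -195.   -2.]
dipper 0.9 [ 604. -220.    2.]
reamer 0.74 [ 601. -181.    8.]
```

View pics/s7.png

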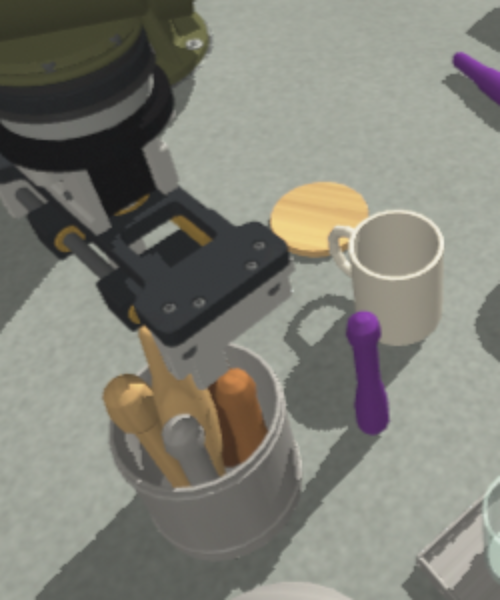

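The pin stands at (165,370) among the four tools, the tier is upright, and the fingers are free on both sides. I retreat upward.

Call:
send_rows(series=[[[0,0,5],0,0.1],[[0,0,10],0,0.1],[[0,0,20],0,0.1],[[0,0,30],0,0.1],[[0,0,30],0,0.1],[[0,0,30],0,0.1],[[0,0,20],0,0.1],[[0,0,0],0,0.1],[[0,0,0],0,0.1],[[0,0,0],0,0.1]])

```text
clock: 18.25
eef_pos: [618.0, -187.1, 399.7]
eef_rot: [-3.14, -0.001, 1.685]
wrist_force: [-0.1, 0.6, 1.1]
finger_gap: 42.3
finger_force: 0.0
```

```bash
python3 chk.py pics/s8.png
```

```text
18.25 [ 618.  -187.1  399.7] [-0.1  0.6  1.1] 42.314188179004134 0.0
belan 0.78 [ 624. -207.    9.]
belan_mid 0.76 [ 619. -205.  102.]
crock 0.94 [ 626. -195.   -3.]
pestle 0.2 [ 624. -196.   -0.]
dipper 0.8 [ 605. -221.    2.]
reamer 0.85 [ 604. -178.    7.]
```

View pics/s8.png

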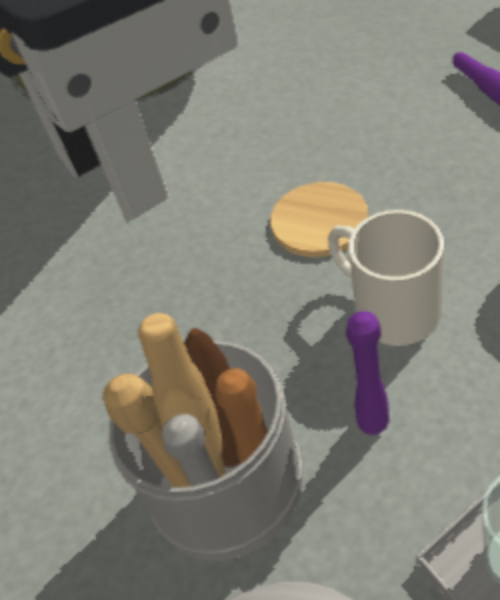

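The pin (top at (158,325)) stands on the bottom with its middle ~103 mm up, all four tools are in the upright tier, and the mug and coaster are untouched. I hand it in.

```bash
python3 -c "
from cell import *
print(sign_off())"
```

```text
the job is handed in; nothing more can be done
None
```

The rolling pin now stands on the bottom of the big tier among the four tools; the tier, mug and coaster look undisturbed, and the job is handed in at about 18 s of the 48 s allowed (no verdict was returned).

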